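# Pin the aroma-vial rack into line with a tapered drift

### The job

Lift the tapered drift pin out of its wooden stand and push it down through the hole in the blue vial rack into the hidden, offset hole of the anchor beneath, so that the pin itself draws the rack into line. Seat it upright and fully home, with its collar flat on the rack plate, and let go. Feel for the anchor's hole with the pin's tip, dragging the rack along as needed, and do not force or hammer the pin, keep the fingers off the rack and its foot, and leave the bowl, the spoon and the single loose vial alone.

Things in the scene. Friction and masses are not known exactly. Their poses are not given: they have to be found in the camera images.
- drift: Loose tapered drift pin, upright in the stand, 95 mm long, 0.16 kg. Origin: centre of its narrow lower tip; z up its axis to the handle. From the tip up: blunt tip 14 mm in diameter, straight taper to 20 mm diameter at 35 mm, parallel shank to 47 mm, steel collar 34 mm diameter from 47 to 51 mm, orange square handle 24 x 24 mm (faces square to the body's x and y) from 51 to 95 mm.
- drift_collar (a point): Centre of the underside of the drift's collar, on its axis 47 mm above the tip; axes as drift. When the drift is home the tip is 6 mm above the table.
- stand: Fixed wooden block 64 x 64 x 50 mm with a vertical through hole of 25 mm in which the drift hangs by its collar. Origin at the centre of its underside, z up.
- foot: Fixed aluminium channel, 245 x 92 mm, 54 mm high. Origin on the table, 65 mm from its near end; x along it to its far end, z up. Under the rack plate it holds a rigid anchor, 105 mm long, 20 to 44 mm above the table, with one upright 21.5 mm through hole on the centre line, anywhere from 15 mm behind (-x) to 15 mm beyond (+x) the origin. Where is not measured: feel for it through the rack's hole.
- rack: Blue rack plate, 8 mm thick, 76 mm wide, top 53 mm above the table. It slides in the foot along the foot's x only, against about 2.5 N of friction, and stays where it is put; travel 23 mm either way from the foot's origin. Origin at the underside of its hole's centre, axes as the foot. Three vials are fixed in a holder on it, 90 to 134 mm along +x from the hole, tops 45 mm above the plate.
- rack_hole (a point): Centre of the top mouth of the rack plate's hole, 21.5 mm diameter, right through the plate; axes as the foot. It starts 18 to 20 mm beyond the foot's origin along the foot's +x, so 3 to 35 mm further along +x than the anchor's hole beneath: a tip that lands on the anchor's top stops 9 mm below this point.
- cup_bowl: Bystander: white cupping bowl, 114 mm wide, 66 mm high, loose, between the robot and the work. Origin at the centre of its underside.
- spoon: Bystander: steel cupping spoon, 166 mm long, lying loose on the table. Origin at the middle of its underside.
- loose_vial: Bystander: single small aroma vial, 21 mm wide, 40 mm high, standing loose on the table. Origin at the centre of its underside.
There are look-alikes about, which are no part of the job. What is shaped like the drift but green is not meant.

How it is judged:
By the outcome, as a careful person would: the job done as asked, in the order asked, and still so for the second after the job is handed in, with the robot touching nothing.
It also fails if it takes over 72 s, if anything falls off the work surface, if the arm or the gripper's body presses on something with over 40 N, if the wrist force passes 120 N, or if a joint passes its speed limit or range.

### The arm

A 7-joint arm with a two-finger parallel gripper is mounted at the origin on the work surface; the furniture and walls round the work are solid. World frame = base frame: x ahead of the robot, y to its left, z up, the work surface at z = 0. Lengths are in m, angles in rad, forces in N, time in s.
With the tool pointing down it reaches from about 0.425 to 0.825 m from the base axis. Payload 3.6 kg.
Tool frame: the origin (TCP) lies midway between the tips of the shut fingers; the grasp point (between the pads) lies 19 mm behind it (r.tcp_to_grasp is the distance from the TCP to the grasp point, in m); z points along the fingers, y is the line along which they close (so a half turn about z gives the same grasp; the last joint's range is limited). The gripper opens to 93 mm and grips with 3 to 60 N. Pads are 15 mm wide; open, the fingers measure 128 mm over their backs; the gripper's body (75 mm by 188 mm) begins 65 mm behind the grasp point.
Start: joints at [1.198, 0.615, -0.013, 1.423, 0.008, 1.103, -0.04], TCP at [0.221, -0.611, 0.219] pointing down, gripper open.
Joint ranges: [-3.12, 3.12], [-0.3, 2.06], [-1.34, 1.32], [0.26, 2.42], [-1.36, 4.5], [0.01, 1.98], [-2.84, 2.84]. Speed limits (rad/s): [2.79, 2.79, 3.14, 3.14, 3.14, 3.14, 3.14].

### API

Orientations are given as a unit quaternion [w, x, y, z].
In Python, from bench import r gives the robot as it stands.
- The arm moves only by the tool move_arm, never from a script. Its argument "steps" is one flat list of numbers, 5 for each row, row after row: the shift along the tool's x, y, z in mm, then the turn about the tool's z in rad, then the finger opening in mm, from 0 to 93. A call has 1 to 5 rows; each row shifts and turns the commanded pose from where the row before left it, along the tool's axes as they then stand; what a row does not reach is not made up. A row lasts 1/8 s, in which the tool goes at most 62.5 mm and 10.7 degrees, less where a joint would pass 70% of its speed; a pose out of reach is approached as far as the arm can. A call is refused whole if a number of a shift passes 62.5 or a number of a turn 0.188, either way. A call with a gripper value outside its range is refused whole. The fingers move at their own pace and stop on an object; "grip_force" is the grip in N (left out, the last holds). Time passes only in rows, so rows that do not move let the fingers close. It gives the time, the measured TCP pose, the force, the opening and the grip force at its end, in the units of the state.
- r.observe(): the state, without advancing time (a new reading comes with each control period).
- r.capture(name): name is "scene" or "top"; returns the picture (400x640x3 uint8, red, green, blue); there is no depth.
- r.camera_params(name): a dict with "vfov" (degrees; the focal length in pixels is half the picture's height over the tangent of half this angle, whatever the lens; pixels are square), "cx", "cy" (the principal point, pixels), "xyz" and "attitude" of the camera in the world. Camera axes: x right, y down, z forward; pixel columns grow to the right and rows downward; lengths in m; the calibration is good to about 2 mm. A picture is of the moment at which its call begins. camera_params takes no time and is no camera call.
- r.sign_off(): hands the job in; it is judged then, once.
The state is a dict: "clock": time; "qpos": joint angles; "joint_vel": joint speeds; "tau": joint torques, N m; "ee_pos": TCP position; "tcp_rot": TCP orientation; "ft_force": force on the tool from outside, world axes, zero at the start; "moment": the same for the moment, N m; "grip_width": opening from 0.0 (shut) to 1.0 (fully open); "grip_force": force on a finger pad.
Only numpy, scipy, OpenCV 4.12 (cv2) and the standard library are available. Lean on these libraries where they do the work, as an engineer would, in place of code of your own. Each camera call takes 0.05 s, during which the arm holds its last target. There are 200 camera calls.

## Working session

There is one attempt and no reset: what is moved stays moved. The work goes in short steps, Python scripts to look and compute and a tool call to move; the robot and the scene stay as the last step left them, time stands still between calls to the robot, and variables do not carry over. Pictures are saved under pics/ and viewed, at most 10 in all, crops included, and the job is handed in when it is done.

Besides the shell and the picture viewer there is one more tool, called as a command line: name --argument value ..., lists and objects as JSON in quotes. move_arm: Moves the arm, as the interface text tells. Its arguments: {"type":"object","properties":{"steps":{"type":"array","items":{"type":"number"}},"grip_force":{"type":"number"}},"required":["steps"]}

```bash
mkdir -p pics; ls; python3 - <<'E'
from bench import r
import cv2
for n in("scene","top"):
    print(n,r.camera_params(n)); cv2.imwrite(f"pics/{n}0.png",r.capture(n)[:,:,::-1])
print(r.observe(), r.tcp_to_grasp)
E
```

```text
pics
scene {'vfov': 52.253701350283734, 'cx': 321.1940431168222, 'cy': 195.4028577408877, 'xyz': array([-0.15882426,  0.50909233,  0.73089983]), 'attitude': array([ 0.17481741, -0.37883104,  0.82277438, -0.38596404])}
top {'vfov': 43.83454257527943, 'cx': 321.7555915435917, 'cy': 203.05546263557613, 'xyz': array([ 0.28093008, -0.01908237,  1.38176435]), 'attitude': array([-0.04153973,  0.71344583, -0.69842295,  0.03840429])}
{'clock': 0.1, 'qpos': array([ 1.1974989 ,  0.615832  , -0.0126204 ,  1.42472174,  0.00811513,
        1.1034001 , -0.04039942]), 'joint_vel': array([ 0.00060368, -0.00252805, -0.00109563, -0.00290326,  0.00014255,
        0.00010627, -0.00108907]), 'tau': array([ 9.22025392e-04, -4.60040724e+01,  2.09582839e-01, -1.66244066e+01,
       -6.12745481e-02,  1.69254758e-02,  1.31212378e-04]), 'ee_pos': array([ 0.22069549, -0.61063451,  0.21759645]), 'tcp_rot': array([-1.13445414e-03,  9.84996864e-01,  1.72568373e-01, -2.18912129e-04]), 'ft_force': array([0.74484216, 0.10883849, 0.44484594]), 'moment': array([-0.04574783,  0.03643404, -0.00998232]), 'grip_force': 0.0, 'grip_width': 1.00225646990953} 0.0188
```

View pics/scene0.png

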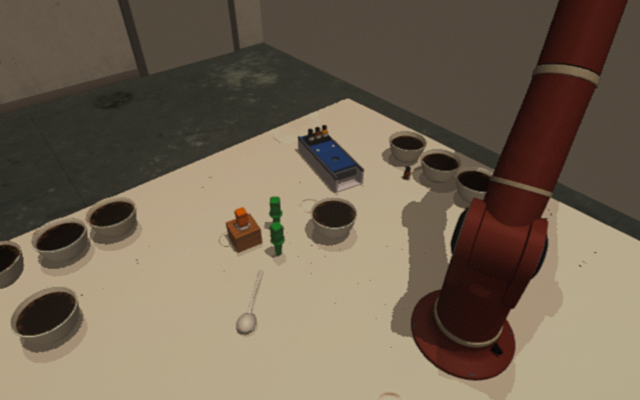

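View pics/top0.png

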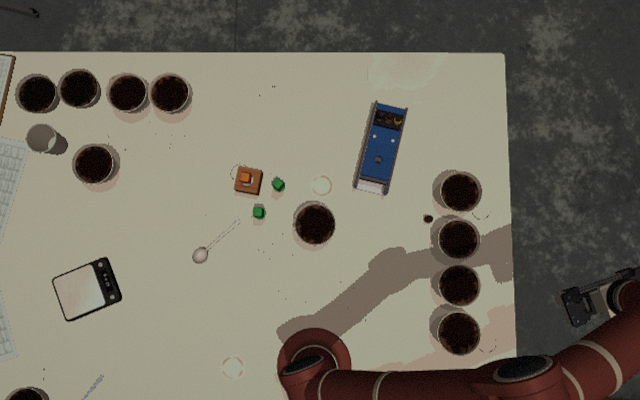

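The scene view shows the orange drift in its stand at (242,220), with green pins at (275,208) and (277,237). The top view shows the same drift at (246,178), the green ones at (278,184) and (259,212), the rack around (381,150) with its hole near (377,159), and the loose vial at (428,218). The candidates for the drift are orange (246,178), green (278,184) and green (259,212). I choose the orange one in the wooden stand and check it in a close crop.

```bash
cat > h.py <<'E'
import numpy as np, cv2
from scipy.spatial.transform import Rotation as R
from bench import r
def cam(n):
    p=r.camera_params(n); f=200/np.tan(np.radians(p['vfov'])/2)
    q=p['attitude']; M=R.from_quat([q[1],q[2],q[3],q[0]]).as_matrix()
    return p,f,M
def proj(n,X):
    p,f,M=cam(n); c=(np.atleast_2d(X)-p['xyz'])@M
    return c[:,:2]/c[:,2:]*f+[p['cx'],p['cy']]
def ray(n,uv):
    p,f,M=cam(n); uv=np.atleast_2d(uv).astype(float)
    return p['xyz'],np.c_[(uv-[p['cx'],p['cy']])/f,np.ones(len(uv))]@M.T
def onplane(n,uv,z):
    o,d=ray(n,uv); return o+d*((z-o[2])/d[:,2])[:,None]
E
python3 - <<'E'
from h import *
print(proj("top",[0,0,0]),proj("scene",[0,0,0]))
t=cv2.imread("pics/top0.png");s=cv2.imread("pics/scene0.png")
def masks(im):
    h=cv2.cvtColor(im,cv2.COLOR_BGR2HSV)
    return dict(orange=cv2.inRange(h,(5,200,170),(16,255,255)),wood=cv2.inRange(h,(3,120,60),(18,255,255)),blue=cv2.inRange(h,(105,120,50),(125,255,255)))
for n,im in(("top",t),("scene",s)):
    for k,m in masks(im).items():
        cs,_=cv2.findContours(m,0,2)
        for c in sorted(cs,key=cv2.contourArea)[::-1][:2]:
            if cv2.contourArea(c)>15: print(n,k,cv2.contourArea(c),cv2.minAreaRect(c),np.round(c.reshape(-1,2).mean(0),1))
a=cv2.resize(t[155:215,225:295],None,fx=8,fy=8,interpolation=2)[:480,:560]
b=cv2.resize(t[95:200,345:415],None,fx=5,fy=5,interpolation=2)
out=np.zeros((525,800,3),np.uint8); out[:a.shape[0],:440]=a[:,:440]; out[:,445:795]=b
cv2.imwrite("pics/crop1.png",out)
a=cv2.resize(s[190:265,215:295],None,fx=5,fy=5,interpolation=2);b=cv2.resize(s[120:195,290:370],None,fx=5,fy=5,interpolation=2)
cv2.imwrite("pics/crop2.png",np.hstack([a,b]))
E
```

```text
[[314.10308741 364.14923282]] [[460.5543368  331.31739373]]
top wood 1451.0 ((541.0, 382.0), (34.0, 76.0), 90.0) [539.6 384.8]
top wood 1341.0 ((594.8312377929688, 377.7738342285156), (42.85726547241211, 39.664920806884766), 61.38954162597656) [592.1 373.4]
top blue 1320.0 ((380.05023193359375, 152.24395751953125), (28.12669563293457, 50.96927261352539), 13.706961631774902) [379.9 153.1]
top blue 132.5 ((390.2275085449219, 109.0140380859375), (27.13304901123047, 6.071207523345947), 12.994616508483887) [389.8 109. ]
scene orange 35.5 ((240.35000610351562, 211.0500030517578), (5.375871658325195, 8.854375839233398), 71.56504821777344) [240.4 211.1]
scene wood 4280.5 ((549.2577514648438, 130.5529327392578), (46.690452575683594, 121.21640014648438), 20.695451736450195) [548.6 131.3]
scene wood 4073.0 ((507.7500305175781, 220.75), (83.48411560058594, 71.78369903564453), 18.43494987487793) [506.  226.6]
scene blue 660.5 ((331.5000305175781, 154.99998474121094), (43.133514404296875, 20.50609588623047), 45.0) [331.1 156.3]
```

View pics/crop1.png

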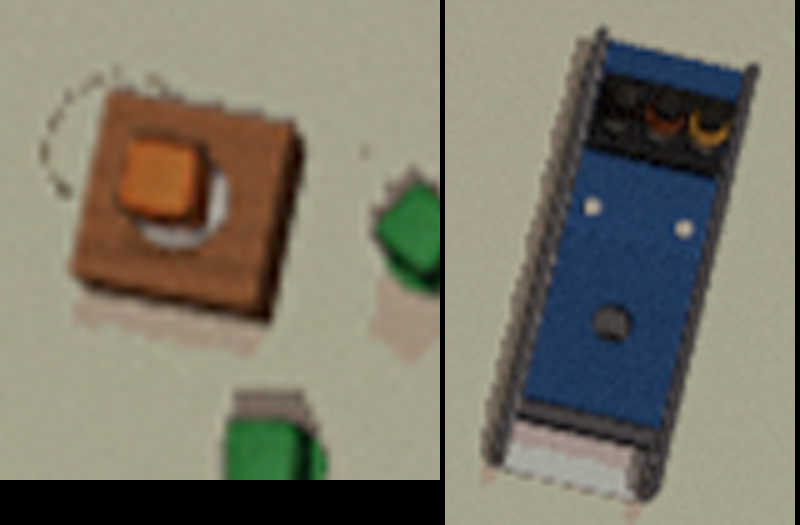

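View pics/crop2.png

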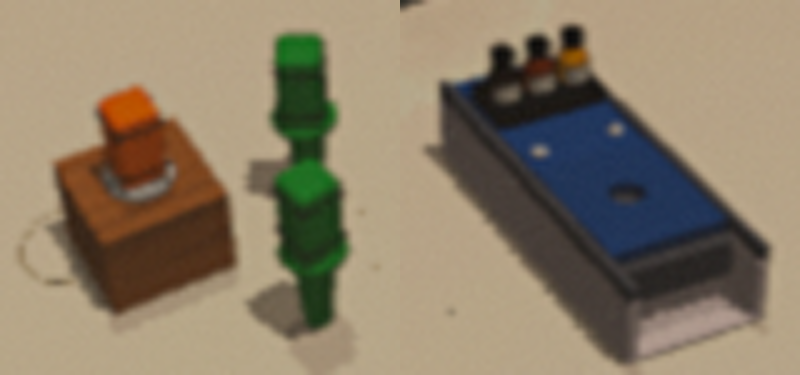

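The crop confirms the choice: the orange square handle with its steel collar stands in the wooden block, handle top near top-view (245,177). The other two are green pins. The rack hole is near top-view (378,159).

```bash
python3 - <<'E'
from h import *
t=cv2.imread("pics/top0.png");s=cv2.imread("pics/scene0.png")
K=8
def sub(im,x0,y0,x1,y1): return cv2.resize(im[y0:y1,x0:x1],None,fx=K,fy=K,interpolation=cv2.INTER_CUBIC),np.array([x0,y0])
def px(p,o): return (np.asarray(p,float)+.5)/K-.5+o
def big(m): return max(cv2.findContours(m,0,2)[0],key=cv2.contourArea)
def yaw(box,z,n,o):
    P=onplane(n,px(box,o),z); e=np.diff(np.r_[P,P[:1]],axis=0)[:,:2]; return P.mean(0).round(4),np.linalg.norm(e,axis=1).round(4),(np.degrees(np.arctan2(e[:,1],e[:,0]))%90).round(1)
for n,im,w in(("top",t,(230,160,270,205)),("scene",s,(220,200,270,255))):
    c,o=sub(im,*w); b,g,rr=[c[:,:,i].astype(int) for i in range(3)]
    for lim in (150,175,200):
        m=((rr>lim)&(b<75)&(rr-b>120)).astype(np.uint8)*255
        if m.sum()==0: print(n,lim,'none'); continue
        C=big(m); print(n,'handletop',lim,cv2.contourArea(C)/64,yaw(cv2.boxPoints(cv2.minAreaRect(C)),.098,n,o))
    m=((rr-b>35)).astype(np.uint8)*255; C=big(m)
    if n=="top": print('stand',yaw(cv2.boxPoints(cv2.minAreaRect(C)),.05,n,o))
for n,im,w in(("top",t,(365,145,392,175)),("scene",s,(320,140,352,175))):
    c,o=sub(im,*w); b,g,rr=[c[:,:,i].astype(int) for i in range(3)]
    for lim in (15,25,35):
        m=((b-rr<lim)&(np.hypot(*(np.indices(b.shape)-np.array(b.shape)[:,None,None]/2))<75)).astype(np.uint8)*255
        C=big(m); M=cv2.moments(C); print(n,'hole',lim,M['m00']/64,onplane(n,px((M['m10']/M['m00'],M['m01']/M['m00']),o),.053))
# rack dir: blue mask between holder and near end
c,o=sub(t,345,95,415,200); b,rr=c[:,:,0].astype(int),c[:,:,2].astype(int)
m=((b-rr>30)).astype(np.uint8)*255; C=big(m); print('blue',yaw(cv2.boxPoints(cv2.minAreaRect(C)),.053,'top',o))
# hand-read rail ends (crop1)
q=np.array([[602,30],[755,67],[650,497],[492,462]])-[445,0]
P=onplane('top',q/5-.4+[345,95],.054); print(P.round(4)); e=P[[0,1]]-P[[3,2]]; print(np.degrees(np.arctan2(e[:,1],e[:,0])),np.linalg.norm(e,axis=1))
E
```

```text
top handletop 150 48.4453125 (array([0.4917, 0.192 , 0.098 ]), array([0.0195, 0.0206, 0.0195, 0.0206]), array([80.7, 79.4, 80.6, 79.4]))
top handletop 175 0.1171875 (array([0.4982, 0.1836, 0.098 ]), array([0.0009, 0.0012, 0.0009, 0.0012]), array([47.1, 46.3, 47.1, 46.3]))
top 200 none
stand (array([0.4918, 0.1919, 0.05  ]), array([0.0688, 0.0689, 0.0687, 0.0685]), array([81. , 79.6, 80.7, 79.7]))
scene handletop 150 57.1484375 (array([0.4923, 0.1923, 0.098 ]), array([0.0236, 0.0237, 0.0232, 0.0233]), array([82.7, 71.5, 82.1, 72.4]))
scene handletop 175 48.546875 (array([0.4933, 0.1917, 0.098 ]), array([0.023 , 0.0215, 0.0226, 0.0212]), array([82.5, 71.4, 82. , 72.3]))
scene 200 none
top hole 15 37.9453125 [[ 0.55478466 -0.16181096  0.053     ]]
top hole 25 43.1953125 [[ 0.55475784 -0.16174781  0.053     ]]
top hole 35 48.671875 [[ 0.55475906 -0.1617029   0.053     ]]
scene hole 15 11.8046875 [[ 0.55586107 -0.16252328  0.053     ]]
scene hole 25 17.671875 [[ 0.55623807 -0.16276244  0.053     ]]
scene hole 35 24.6640625 [[ 0.55665656 -0.16297311  0.053     ]]
blue (array([ 0.5751, -0.1667,  0.053 ]), array([0.1427, 0.077 , 0.1425, 0.0761]), array([77.4, 77.3, 77. , 77.5]))
[[ 0.7185 -0.1547  0.054 ]
 [ 0.6993 -0.2389  0.054 ]
 [ 0.4599 -0.1829  0.054 ]
 [ 0.4771 -0.0976  0.054 ]]
[-13.31096659 -13.15903208] [0.24808471 0.24589868]
```

Stand and handle are at (0.492, 0.192), yaw -10°. The hole is at (0.555, -0.162) and the foot's x axis is at about -13°. First I turn the tool to yaw 80°, so the fingers close along the handle's x axis, then travel high over the table.

move_arm --steps '[0,0,0,-0.175,93,0,0,0,-0.175,93,0,0,0,-0.175,93,0,0,0,-0.175,93,0,0,0,-0.175,93]'

```text
clock: 0.72
ee_pos: [0.2207, -0.6109, 0.218]
tcp_rot: [-0.001, 0.817, 0.576, 0.0]
ft_force: [-1.0, 0.1, 0.9]
grip_width: 1.002
grip_force: 0.0
```

move_arm --steps '[0,0,0,-0.174,93,40,21,0,0,93,40,21,0,0,93,40,21,0,0,93,40,21,0,0,93]'

```text
clock: 1.35
ee_pos: [0.332, -0.4669, 0.2182]
tcp_rot: [-0.0, 0.766, 0.643, 0.0]
ft_force: [0.6, 0.7, 0.1]
grip_width: 0.999
grip_force: 0.0
```

move_arm --steps '[40,21,0,0,93,40,21,0,0,93,40,21,0,0,93,40,21,0,0,93,40,21,0,0,93]'

```text
clock: 1.98
ee_pos: [0.4701, -0.2884, 0.2183]
tcp_rot: [-0.0, 0.766, 0.643, -0.0]
ft_force: [0.6, -1.0, 0.7]
grip_width: 0.998
grip_force: 0.0
```

move_arm --steps '[43,0,0,0,93,43,-8,0,0,93,43,-8,0,0,93,43,-8,0,0,93,43,-8,0,0,93]'

```text
clock: 2.6
ee_pos: [0.4752, -0.071, 0.2184]
tcp_rot: [-0.0, 0.766, 0.643, -0.0]
ft_force: [0.5, 0.7, 0.6]
grip_width: 1.001
grip_force: 0.0
```

```bash
cat > go.py <<'E'
# report TCP state and shift/turn (tool axes, mm/rad) needed to reach x y z yaw
import sys; from h import *
np.set_printoptions(precision=4,suppress=True)
s=r.observe(); q=s['tcp_rot']; M=R.from_quat([q[1],q[2],q[3],q[0]]).as_matrix()
print('t',round(s['clock'],2),'p',s['ee_pos'],'yaw',np.degrees(np.arctan2(M[1,0],M[0,0])).round(2),'z',M[:,2],'F',s['ft_force'],'M',s['moment'],'w',s['grip_width']*93,'g',s['grip_force'])
if len(sys.argv)>3:
    x,y,z,yw=map(float,sys.argv[1:]); d=np.array([x,y,z])-s['ee_pos']; a=np.radians(yw)
    c=np.cos(a);n=np.sin(a); print('shift at target yaw',[round(1e3*v,1) for v in (c*d[0]+n*d[1],n*d[0]-c*d[1],-d[2])],'turn',round(float(np.arctan2(M[1,0],M[0,0])-a),4))
E
python3 go.py .492 .1921 .15 80
```

```text
t 2.6 p [ 0.4752 -0.071   0.2184] yaw 79.97 z [-0.0006  0.0001 -1.    ] F [0.5221 0.7283 0.5711] M [-0.0377 -0.1174 -0.0298] w 93.08663871861503 g 0.0
shift at target yaw [np.float64(262.0), np.float64(-29.1), np.float64(68.4)] turn -0.0006
```

move_arm --steps '[43,-5,0,0,93,43,-5,0,0,93,43,-5,0,0,93,43,-5,0,0,93,43,-5,0,0,93]'

```text
clock: 3.22
ee_pos: [0.4882, 0.1448, 0.2184]
tcp_rot: [-0.0, 0.766, 0.643, -0.0]
ft_force: [0.4, -0.5, 0.7]
grip_width: 1.002
grip_force: 0.0
```

move_arm --steps '[40,-5,0,0,93,0,0,30,0,93,0,0,30,0,93,0,0,0,0,93,0,0,0,0,93]'

```text
clock: 3.85
ee_pos: [0.491, 0.1842, 0.1595]
tcp_rot: [0.0, 0.766, 0.643, 0.001]
ft_force: [0.3, 0.6, 0.2]
grip_width: 0.999
grip_force: 0.0
```

```bash
python3 go.py .492 .1921 .060 80
```

```text
t 3.85 p [0.491  0.1842 0.1595] yaw 79.96 z [ 0.0011  0.0006 -1.    ] F [0.3201 0.6174 0.1693] M [-0.0495 -0.0951  0.0048] w 92.93414906768867 g 0.0
shift at target yaw [np.float64(8.0), np.float64(-0.4), np.float64(99.5)] turn -0.0007
```

move_arm --steps '[8,0,0,0,93,0,0,30,0,93,0,0,30,0,93,0,0,25,0,93,0,0,14,0,93]' --grip_force 40

```text
clock: 4.47
ee_pos: [0.4922, 0.1924, 0.0594]
tcp_rot: [-0.0, 0.766, 0.643, 0.0]
ft_force: [-0.2, -0.5, 0.5]
grip_width: 1.0
grip_force: 0.0
```

move_arm --steps '[0,0,0,0,60,0,0,0,0,40,0,0,0,0,30,0,0,0,0,20,0,0,0,0,15]'

```text
clock: 5.1
ee_pos: [0.492, 0.1918, 0.06]
tcp_rot: [0.0, 0.766, 0.643, 0.0]
ft_force: [-0.5, -0.7, 0.4]
grip_width: 0.514
grip_force: 0.0
```

move_arm --steps '[0,0,0,0,15,0,0,0,0,15,0,0,0,0,15]'

```text
clock: 5.48
ee_pos: [0.4922, 0.1917, 0.0597]
tcp_rot: [0.0, 0.766, 0.643, 0.0]
ft_force: [1.3, -0.7, 0.1]
grip_width: 0.257
grip_force: 40.0
```

```bash
python3 go.py .492 .1921 .060 80
```

```text
t 5.47 p [0.4922 0.1917 0.0597] yaw 79.96 z [ 0.0005 -0.     -1.    ] F [ 1.3165 -0.679   0.0812] M [-0.0746 -0.1904  0.0113] w 23.9276993627985 g 39.999775886535645
shift at target yaw [np.float64(0.4), np.float64(-0.3), np.float64(-0.3)] turn -0.0007
```

move_arm --steps '[0,0,-15,0,15,0,0,-25,0,15,0,0,-35,0,15,0,0,-35,0,15,0,0,-25,0,15]'

```text
clock: 6.1
ee_pos: [0.4912, 0.1921, 0.1969]
tcp_rot: [-0.0, 0.766, 0.643, 0.0]
ft_force: [-1.1, -0.9, -1.6]
grip_width: 0.256
grip_force: 40.0
```

```bash
python3 go.py .5548 -.1618 .195 77; python3 - <<'E'
from h import *
s=r.capture("scene"); 
u=proj("scene",[[.492,.192,.14]])[0].astype(int); print(u)
c=s[u[1]-50:u[1]+50,u[0]-50:u[0]+50,::-1]
cv2.imwrite("pics/lift.png",cv2.resize(c,None,fx=5,fy=5,interpolation=2))
E
```

```text
t 6.1 p [0.4912 0.1921 0.1969] yaw 80.0 z [ 0.0004  0.0007 -1.    ] F [-1.0572 -0.9318 -1.5685] M [-0.0348 -0.0611 -0.0403] w 23.768804798095065 g 39.99950051307678
shift at target yaw [np.float64(-330.6), np.float64(141.6), np.float64(1.9)] turn 0.0524
[238 197]
```

View pics/lift.png

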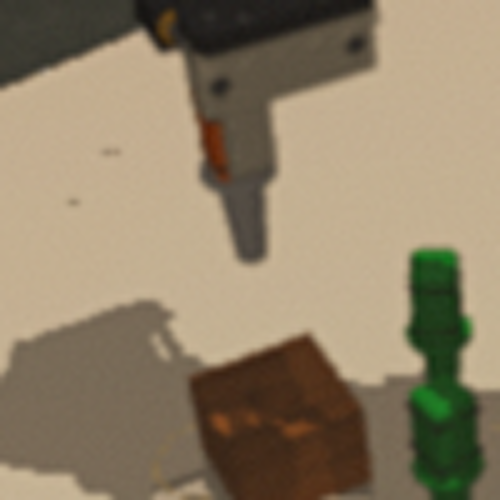

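The pin is held upright, its tip near crop (252,258), which matches the predicted position. The stand below is empty.

move_arm --steps '[0,0,0,0.052,15,-36,16,0,0,15,-36,16,0,0,15,-36,16,0,0,15,-36,16,0,0,15]'

```text
clock: 6.78
ee_pos: [0.5209, 0.0361, 0.1944]
tcp_rot: [-0.001, 0.782, 0.623, -0.001]
ft_force: [0.3, 0.3, -1.7]
grip_width: 0.257
grip_force: 40.0
```

move_arm --steps '[-36,16,0,0,15,-36,16,0,0,15,-36,16,0,0,15,-36,16,0,0,15,-36,13,0,0,15]'

```text
clock: 7.4
ee_pos: [0.5557, -0.1563, 0.1942]
tcp_rot: [-0.001, 0.782, 0.623, -0.0]
ft_force: [0.3, 0.9, -1.4]
grip_width: 0.255
grip_force: 40.0
```

move_arm --steps '[-4,0,20,0,15,0,0,20,0,15,0,0,20,0,15,0,0,10,0,15,0,0,0,0,15]'

```text
clock: 8.02
ee_pos: [0.5547, -0.1591, 0.124]
tcp_rot: [-0.001, 0.783, 0.623, -0.001]
ft_force: [0.6, 0.2, -0.9]
grip_width: 0.255
grip_force: 40.0
```

```bash
python3 go.py .5553 -.1621 .115 77
```

```text
t 8.03 p [ 0.5547 -0.1591  0.124 ] yaw 77.01 z [-0.0021  0.0008 -1.    ] F [ 0.6497  0.2284 -0.9374] M [-0.0602 -0.0591 -0.0009] w 23.728159422439223 g 39.99947905540466
shift at target yaw [np.float64(-2.8), np.float64(1.3), np.float64(9.0)] turn 0.0002
```

move_arm --steps '[-3,1,0,0,15,0,0,8,0,15,0,0,0,0,15,0,0,0,0,15]'

```text
clock: 8.52
ee_pos: [0.5558, -0.1625, 0.1167]
tcp_rot: [-0.0, 0.783, 0.623, 0.0]
ft_force: [-0.2, -0.3, -1.3]
grip_width: 0.255
grip_force: 40.0
```

```bash
python3 go.py .5553 -.1621 .115 77; python3 - <<'E'
from h import *
s=r.capture("scene")
u=proj("scene",[.555,-.162,.058])[0].astype(int)
cv2.imwrite("pics/over.png",cv2.resize(s[u[1]-35:u[1]+35,u[0]-40:u[0]+40,::-1],None,fx=8,fy=8,interpolation=2))
E
```

```text
t 8.53 p [ 0.5558 -0.1625  0.1167] yaw 77.0 z [ 0.      0.0001 -1.    ] F [-0.1794 -0.3088 -1.2604] M [-0.045  -0.0502 -0.0043] w 23.70045636121539 g 39.99935030937195
shift at target yaw [np.float64(0.3), np.float64(-0.6), np.float64(1.7)] turn 0.0
```

View pics/over.png

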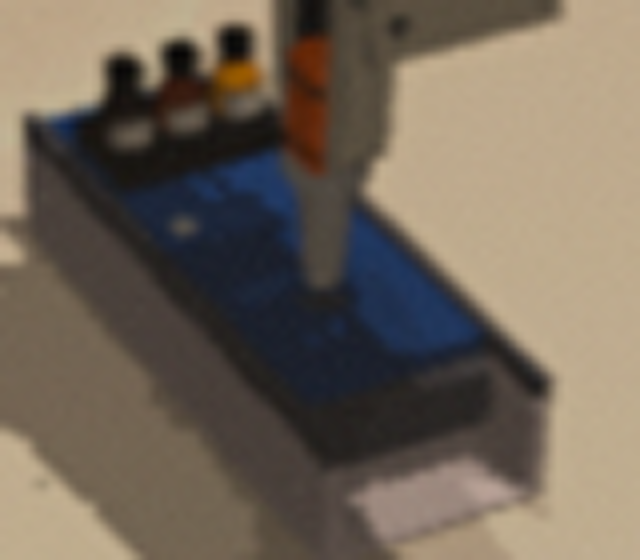

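The tip, near crop (322,290), is right over the dark hole at about (327,298). I lower it gently.

move_arm --steps '[0,0,3,0,15,0,0,3,0,15,0,0,2,0,15,0,0,1,0,15,0,0,0,0,15]'

```text
clock: 9.2
ee_pos: [0.5557, -0.1626, 0.1076]
tcp_rot: [-0.0, 0.783, 0.622, -0.0]
ft_force: [-0.4, -0.4, -1.4]
grip_width: 0.259
grip_force: 40.0
```

```bash
python3 go.py
```

```text
t 9.2 p [ 0.5557 -0.1626  0.1076] yaw 77.0 z [-0.0002  0.0002 -1.    ] F [-0.4073 -0.4036 -1.3607] M [-0.0179 -0.0628  0.0284] w 24.11639719476111 g 39.99941825866699
```

move_arm --steps '[0,0,3,0,15,0,0,2,0,15,0,0,1,0,15,0,0,0,0,15]'

```text
clock: 9.7
ee_pos: [0.5557, -0.1626, 0.1016]
tcp_rot: [-0.0, 0.783, 0.623, -0.0]
ft_force: [-0.4, 0.2, -2.3]
grip_width: 0.254
grip_force: 40.0
```

move_arm --steps '[0,0,1,0,15,0,0,0,0,15]'

```text
clock: 9.95
ee_pos: [0.5558, -0.1626, 0.1007]
tcp_rot: [0.0, 0.783, 0.622, 0.0]
ft_force: [-0.2, 0.1, -1.5]
grip_width: 0.257
grip_force: 40.0
```

```bash
python3 go.py
```

```text
t 9.95 p [ 0.5558 -0.1626  0.1007] yaw 77.0 z [ 0.0002  0.     -1.    ] F [-0.2213  0.1066 -1.5287] M [-0.0015 -0.0927 -0.0218] w 23.902386400737583 g 39.99951481819153
```

move_arm --steps '[0,0,0.5,0,15,0,0,0,0,15]'

```text
clock: 10.2
ee_pos: [0.5559, -0.1626, 0.1007]
tcp_rot: [0.0, 0.783, 0.622, 0.0]
ft_force: [-1.0, -0.5, 3.1]
grip_width: 0.26
grip_force: 40.0
```

move_arm --steps '[0,0,0.5,0,15,0,0,0,0,15]'

```text
clock: 10.45
ee_pos: [0.5559, -0.1626, 0.1007]
tcp_rot: [0.0, 0.783, 0.623, 0.0]
ft_force: [-1.9, -0.2, 6.7]
grip_width: 0.256
grip_force: 40.0
```

move_arm --steps '[0,0,0.5,0,15,0,0,0,0,15]'

```text
clock: 10.7
ee_pos: [0.5559, -0.1626, 0.1006]
tcp_rot: [0.0, 0.783, 0.622, 0.0]
ft_force: [-3.2, -0.3, 9.0]
grip_width: 0.256
grip_force: 40.0
```

move_arm --steps '[0,0,0.5,0,15,0,0,0,0,15]'

```text
clock: 10.95
ee_pos: [0.5559, -0.1626, 0.1006]
tcp_rot: [0.0, 0.783, 0.622, 0.0]
ft_force: [-3.0, 0.6, 11.9]
grip_width: 0.255
grip_force: 40.0
```

Contact with the anchor top is at TCP z 0.1006, as expected at 9 mm below the plate top. I ease the press to about 6 N and drag along the foot's -x, which is tool -y.

move_arm --steps '[0,-1,-1,0,15,0,-1,0,0,15,0,-1,0,0,15,0,-1,0,0,15,0,0,0,0,15]'

```text
clock: 11.58
ee_pos: [0.5542, -0.1621, 0.1007]
tcp_rot: [0.002, 0.783, 0.622, 0.002]
ft_force: [3.4, -1.1, 4.9]
grip_width: 0.258
grip_force: 40.0
```

move_arm --steps '[0,-1,0,0,15,0,-1,0,0,15,0,-1,0,0,15,0,0,0,0,15]'

```text
clock: 12.08
ee_pos: [0.5517, -0.1616, 0.1006]
tcp_rot: [0.002, 0.783, 0.622, 0.002]
ft_force: [5.5, -1.6, 4.6]
grip_width: 0.255
grip_force: 40.0
```

```bash
python3 go.py
```

```text
t 12.07 p [ 0.5517 -0.1616  0.1006] yaw 77.0 z [ 0.0065 -0.0009 -1.    ] F [ 5.4887 -1.6147  4.6267] M [-0.434  -1.4456 -0.0663] w 23.734798366197392 g 40.00379741191864
```

move_arm --steps '[0,-1,0,0,15,0,-1,0,0,15,0,-1,0,0,15,0,0,0,0,15]'

```text
clock: 12.58
ee_pos: [0.5437, -0.1601, 0.0984]
tcp_rot: [-0.002, 0.783, 0.622, -0.002]
ft_force: [2.6, -0.1, -1.4]
grip_width: 0.259
grip_force: 40.0
```

move_arm --steps '[0,-1,0,0,15,0,-1,0,0,15,0,-1,0,0,15,0,0,0,0,15]'

```text
clock: 13.08
ee_pos: [0.5422, -0.1596, 0.0993]
tcp_rot: [-0.001, 0.783, 0.622, -0.001]
ft_force: [1.1, -1.6, -3.0]
grip_width: 0.254
grip_force: 40.0
```

```bash
python3 go.py
```

```text
t 13.07 p [ 0.5422 -0.1596  0.0993] yaw 76.99 z [-0.002   0.0003 -1.    ] F [ 1.0548 -1.6147 -2.9706] M [-0.2327 -0.4567  0.0111] w 23.655624728520674 g 39.999266266822815
```

The tip dropped in: z fell 2 mm and the vertical force vanished. I go down in small steps and watch the force.

move_arm --steps '[0,0,1,0,15,0,0,1,0,15,0,0,0,0,15]'

```text
clock: 13.45
ee_pos: [0.5425, -0.1595, 0.0975]
tcp_rot: [-0.001, 0.783, 0.623, -0.0]
ft_force: [1.2, -1.2, -1.9]
grip_width: 0.259
grip_force: 40.0
```

```bash
python3 go.py
```

```text
t 13.45 p [ 0.5425 -0.1595  0.0975] yaw 77.0 z [-0.0014  0.0004 -1.    ] F [ 1.1736 -1.2268 -1.8991] M [-0.1306 -0.1906  0.0492] w 24.058412803366455 g 39.99944865703583
```

move_arm --steps '[0,0,1,0,15,0,0,1,0,15,0,0,1,0,15,0,0,0,0,15]'

```text
clock: 13.95
ee_pos: [0.5428, -0.1596, 0.0945]
tcp_rot: [-0.0, 0.783, 0.623, -0.0]
ft_force: [-0.2, -0.5, -1.9]
grip_width: 0.256
grip_force: 40.0
```

move_arm --steps '[0,0,1,0,15,0,0,1,0,15,0,0,1,0,15,0,0,0,0,15]'

```text
clock: 14.45
ee_pos: [0.5431, -0.1597, 0.0916]
tcp_rot: [-0.0, 0.783, 0.622, -0.0]
ft_force: [0.2, 0.3, -1.8]
grip_width: 0.254
grip_force: 40.0
```

```bash
python3 go.py
```

```text
t 14.45 p [ 0.5431 -0.1597  0.0916] yaw 77.0 z [-0.0001  0.0001 -1.    ] F [ 0.2275  0.2778 -1.7765] M [-0.0936 -0.1464 -0.003 ] w 23.63793507515559 g 39.99938786029816
```

move_arm --steps '[0,0,1,0,15,0,0,1,0,15,0,0,1,0,15,0,0,1,0,15,0,0,0,0,15]'

```text
clock: 15.08
ee_pos: [0.5432, -0.1599, 0.0876]
tcp_rot: [0.0, 0.783, 0.622, 0.0]
ft_force: [0.3, -0.2, -2.0]
grip_width: 0.258
grip_force: 40.0
```

move_arm --steps '[0,0,1,0,15,0,0,1,0,15,0,0,1,0,15,0,0,1,0,15,0,0,0,0,15]'

```text
clock: 15.7
ee_pos: [0.5435, -0.1599, 0.0837]
tcp_rot: [0.0, 0.783, 0.622, 0.0]
ft_force: [1.6, -1.4, -0.5]
grip_width: 0.252
grip_force: 40.0
```

```bash
python3 go.py
```

```text
t 15.7 p [ 0.5435 -0.1599  0.0837] yaw 76.99 z [ 0.0009 -0.0002 -1.    ] F [ 1.6091 -1.4256 -0.4789] M [-0.2974 -0.5012 -0.0548] w 23.472392789406197 g 39.999545216560364
```

move_arm --steps '[-0.4,0.7,1,0,15,0,0,1,0,15,0,0,1,0,15,0,0,0,0,15]'

```text
clock: 16.2
ee_pos: [0.5437, -0.1602, 0.0806]
tcp_rot: [-0.0, 0.783, 0.622, 0.0]
ft_force: [1.4, -1.0, -2.4]
grip_width: 0.262
grip_force: 40.0
```

move_arm --steps '[0,0,1,0,15,0,0,1,0,15,0,0,1,0,15,0,0,0,0,15]'

```text
clock: 16.7
ee_pos: [0.5439, -0.1603, 0.0777]
tcp_rot: [0.0, 0.783, 0.622, 0.0]
ft_force: [1.3, -1.2, -2.0]
grip_width: 0.258
grip_force: 40.0
```

```bash
python3 go.py
```

```text
t 16.7 p [ 0.5439 -0.1603  0.0777] yaw 76.99 z [ 0.0005 -0.     -1.    ] F [ 1.337  -1.1911 -1.9718] M [-0.277  -0.5351  0.0005] w 24.0318261891003 g 39.999364614486694
```

move_arm --steps '[-0.4,0.6,1,0,15,0,0,1,0,15,0,0,1,0,15,0,0,0,0,15]'

```text
clock: 17.2
ee_pos: [0.5441, -0.1607, 0.0745]
tcp_rot: [-0.0, 0.783, 0.623, -0.0]
ft_force: [1.1, 0.1, -2.0]
grip_width: 0.256
grip_force: 40.0
```

move_arm --steps '[0,0,1,0,15,0,0,1,0,15,0,0,1,0,15,0,0,0,0,15]'

```text
clock: 17.7
ee_pos: [0.5442, -0.1607, 0.0716]
tcp_rot: [-0.0, 0.783, 0.623, 0.0]
ft_force: [1.4, -0.5, -3.3]
grip_width: 0.258
grip_force: 40.0
```

```bash
python3 go.py
```

```text
t 17.7 p [ 0.5442 -0.1607  0.0716] yaw 77.0 z [-0.0001  0.0001 -1.    ] F [ 1.4305 -0.533  -3.3164] M [-0.1522 -0.408   0.0491] w 24.03160590259215 g 39.99938786029816
```

move_arm --steps '[0,0.3,1,0,15,0,0,1,0,15,0,0,1,0,15,0,0,0,0,15]'

```text
clock: 18.2
ee_pos: [0.5442, -0.1608, 0.0685]
tcp_rot: [-0.0, 0.783, 0.622, -0.0]
ft_force: [0.9, -1.0, -2.6]
grip_width: 0.256
grip_force: 40.0
```

move_arm --steps '[0,0,1,0,15,0,0,1,0,15,0,0,1,0,15,0,0,0,0,15]'

```text
clock: 18.7
ee_pos: [0.5443, -0.1608, 0.0655]
tcp_rot: [-0.0, 0.783, 0.622, -0.0]
ft_force: [0.5, -0.3, -1.7]
grip_width: 0.256
grip_force: 40.0
```

```bash
python3 go.py
```

```text
t 18.7 p [ 0.5443 -0.1608  0.0655] yaw 76.99 z [-0.0005  0.0001 -1.    ] F [ 0.5353 -0.3473 -1.7207] M [-0.0101 -0.196   0.0047] w 23.792962715124315 g 39.99926447868347
```

About 2.8 mm is left to home, which should be at TCP z of about 0.0627.

move_arm --steps '[0,0,1,0,15,0,0,1,0,15,0,0,0.5,0,15,0,0,0,0,15]'

```text
clock: 19.2
ee_pos: [0.5443, -0.1608, 0.0631]
tcp_rot: [-0.0, 0.783, 0.622, -0.0]
ft_force: [0.5, 0.9, -1.6]
grip_width: 0.255
grip_force: 40.0
```

move_arm --steps '[0,0,0.5,0,15,0,0,0,0,15,0,0,0,0,15]'

```text
clock: 19.58
ee_pos: [0.5443, -0.1608, 0.0628]
tcp_rot: [-0.0, 0.783, 0.622, -0.0]
ft_force: [-0.6, -0.4, -0.1]
grip_width: 0.252
grip_force: 40.0
```

move_arm --steps '[0,0,0.5,0,15,0,0,0,0,15,0,0,0,0,15]'

```text
clock: 19.95
ee_pos: [0.5443, -0.1608, 0.0627]
tcp_rot: [0.0, 0.783, 0.622, -0.0]
ft_force: [-2.3, 1.3, 5.5]
grip_width: 0.256
grip_force: 40.0
```

```bash
python3 go.py
```

```text
t 19.95 p [ 0.5443 -0.1608  0.0627] yaw 76.99 z [-0.0001 -0.0002 -1.    ] F [-2.2732  1.3212  5.472 ] M [ 0.059   0.4776 -0.023 ] w 23.78614073558659 g 40.00115990638733
```

The collar is seated at z = 0.0627 with 5 N. I release and retreat straight up.

move_arm --steps '[0,0,-0.6,0,15,0,0,0,0,30,0,0,0,0,45,0,0,0,0,55,0,0,0,0,55]'

```text
clock: 20.58
ee_pos: [0.5446, -0.1608, 0.0627]
tcp_rot: [0.0, 0.783, 0.623, 0.0]
ft_force: [0.2, 0.3, -0.9]
grip_width: 0.574
grip_force: 0.0
```

move_arm --steps '[0,0,0,0,55,0,0,-10,0,55,0,0,-20,0,55,0,0,-30,0,55,0,0,-40,0,55]'

```text
clock: 21.2
ee_pos: [0.5439, -0.1607, 0.1638]
tcp_rot: [-0.001, 0.783, 0.623, -0.0]
ft_force: [0.6, -0.9, -0.0]
grip_width: 0.594
grip_force: 0.0
```

move_arm --steps '[0,0,-40,0,55,-40,0,0,0,55,-40,0,0,0,55,-40,0,0,0,55,0,0,0,0,55]'

```text
clock: 21.82
ee_pos: [0.5156, -0.2826, 0.203]
tcp_rot: [0.001, 0.785, 0.619, -0.001]
ft_force: [-0.3, 0.7, -0.1]
grip_width: 0.594
grip_force: 0.0
```

```bash
python3 go.py; python3 - <<'E'
from h import *
s=r.capture("scene");t=r.capture("top")
for n,i in(("scene",s),("top",t)): cv2.imwrite(f"pics/{n}_end_full.png",i[:,:,::-1])
a=cv2.resize(s[110:200,285:375,::-1],None,fx=4.4,fy=4.4,interpolation=2);b=cv2.resize(t[105:195,340:430,::-1],None,fx=4.4,fy=4.4,interpolation=2)
cv2.imwrite("pics/end.png",np.hstack([a,b]))
# handle top from both views
for n,im in(("scene",s),("top",t)):
    u=proj(n,[.5443,-.1608,.101])[0].astype(int)
    c=im[u[1]-15:u[1]+15,u[0]-15:u[0]+15].astype(int); m=(c[...,0]>140)&(c[...,2]<75)&(c[...,0]-c[...,2]>110)
    y,x=np.nonzero(m); print(n,len(x),onplane(n,[x.mean()+u[0]-15,y.mean()+u[1]-15],.101))
    print(n,'bystander diff px',[cv2.absdiff(cv2.imread(f"pics/{n}0.png")[:,:,::-1],im)[w].max() for w in ((slice(240,265),slice(190,212)),)] if n=="top" else '')
E
```

```text
t 21.82 p [ 0.5156 -0.2826  0.203 ] yaw 76.55 z [-0.0008 -0.0028 -1.    ] F [-0.3053  0.7383 -0.0673] M [ 0.0016 -0.0568 -0.0368] w 55.21216358914649 g 0.0
scene 24 [[ 0.54367668 -0.15588598  0.101     ]]
scene bystander diff px 
top 43 [[ 0.54280997 -0.15599963  0.101     ]]
top bystander diff px [np.uint8(25)]
```

View pics/end.png

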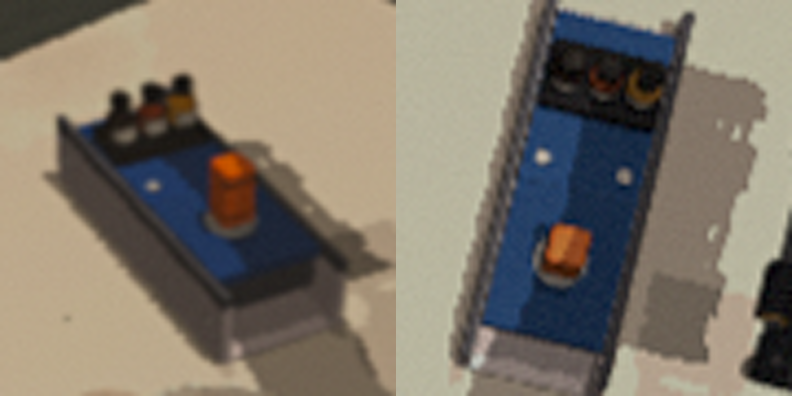

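The picture shows the drift upright, with its collar flat on the rack plate in both views: left crop around (232,190), right crop around (565,255). The gripper is clear.

```bash
python3 -c "
from bench import r
print(r.sign_off())"
```

```text
the job is handed in; nothing more can be done
None
```

The drift pin is fully home through the rack into the anchor, upright with its collar flat on the plate, released, and the job was handed in at about 22 s; insertion took about 12 N of push at most.

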